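# Indent the next face of a test block at five clicks and hold the dwell

### The job

The face of the white test block that looks at the ball of the indenting press already has its dent: give the block a quarter turn (either way) so that a fresh side faces the ball, and leave it standing upright and square in its place on the bed between the ball and the anvil. Then swing the press lever by its knob exactly five clicks from rest, never a sixth, so that the ball loads the block, and finish while still holding the lever there by the knob, because it springs back when let go. Leave the other things on the bench where they are.

Things in the scene. Friction and masses are not known exactly. Their poses are not given: they have to be found in the camera images.
- test_block: Loose white cast block, upright square bar 36 x 36 x 75 mm, 80 to 170 g, standing on the press bed. Origin at the centre of its underside, z up. At the start its +x face, with a small round dent 20 mm up, looks at the ball. Its upper 40 mm stand clear above anvil, ball and ram: grip it from above across either pair of faces.
- press: Grey bench press, fixed, 262 x 104 mm. Origin on the bench under its middle. Press +x points from the anvil over the ball to the gear housing, -y to the side of the lever knob, z up. The housing begins at x = +7 mm, top 56 mm above the bench; the lever bar on it reaches 75 mm, its hub 82 mm. The block's place is open on both y sides.
- press_nest (a point): Where the centre of the block's underside belongs when the block touches the anvil: on the bed (20 mm above the bench), on the ball's line; axes of the press. Up to 9 mm farther in +x the block is also free of the ball at rest; the ball then pushes it to the anvil.
- anvil_face (a point): Centre of the top edge of the steel anvil's flat face, which looks to press +x: 18 mm from press_nest in -x and 50 mm above the bench (30 mm above the bed). The anvil plate is 56 mm wide in y and 10 mm thick.
- ball_tip: Steel ball indenter, 10 mm across, on the nose of the 25 mm thick ram. Origin at the front of the ball, 40 mm above the bench; with the lever at rest 27 mm from press_nest in press +x. Each click moves it 3 mm toward the anvil. It meets a block at the anvil at the third click; then a spring adds 7.5 N on the block a click.
- lever_pivot (a point): Point on the upright axis of the lever, 130 mm from press_nest in press +x, 100 mm above the bench (mid-height of the knob). The lever turns clockwise seen from above, swinging the knob toward the anvil end (press -x).
- lever_knob: Upright round black revolving knob on the lever's end, 47 mm high, about 23 mm in diameter at mid-height, axis 115 mm from the pivot axis. Origin at the centre of its foot, 75 mm above the bench on the lever bar, z up. At rest it stands from the pivot in press -y turned 32 degrees toward +x. Nothing taller than 15 mm is within 40 mm of its path.
- click_lever (a joint): Lever angle, rad: 0 at rest, growing clockwise from above. A spring roller rides over fixed teeth, one notch every 8 degrees (0.1396 rad, 16 mm at the knob); five clicks is 0.698, travel ends at 1.03. The knob takes 1 to 12 N: highest leaving a notch, falling over the tooth, up by 3 to 5 N on dropping into the next. No notch locks a loaded lever: let go, it springs back.
- microscope: Tall microscope, fixed, 353 x 175 mm and 432 mm high, to the left of the press; origin under its middle. Keep the arm clear of it: coming from beyond it, pass over it.
- bench_timer: White wedge-shaped bench timer, 66 x 44 x 59 mm, origin under its centre; bystander.
- petri_0: Flat closed petri dish, 70 mm across, 15 mm high, origin under its centre; bystander.
- sample_cup: White sample cup with lid, 66 mm across and high, origin under its centre; bystander.
- slide_pack_b: Small upright carton of slides, 32 x 82 x 54 mm, origin under its centre; bystander.
Mind the look-alikes: they are no part of the job. What is shaped like the test_block but green or turquoise is not meant.

How it is judged:
On the way:
1. the block stands in its place on the bed with a fresh side to the ball, let go, the lever still at rest (y of test_block in the frame of press_nest between -0.008 and 0.008 m and z of test_block in the frame of press_nest between -0.003 and 0.003 m and angle between the x axis of test_block and the y axis of press_nest, either way round below 0.12 rad and angle between test_block's own z axis and vertical below 0.06 rad and x of test_block in the frame of press_nest between -0.003 and 0.01 m and contact force between the fingers and test_block below 0.05 N and value of joint click_lever below 0.06 rad), for 0.2 s.
At the end, for the whole second after the job is handed in: Fingers hold the knob (over 1 N) with the lever at rest at the fifth click (0.642 to 0.760 rad); the ball presses the block with over 10 N; the block, not touched, stands on the bed within 3 mm of the anvil, 8 mm of the ball's line and 0.12 rad of a quarter turn (y of test_block in the frame of press_nest between -0.008 and 0.008 m and z of test_block in the frame of press_nest between -0.003 and 0.003 m and angle between the x axis of test_block and the y axis of press_nest, either way round below 0.12 rad and angle between test_block's own z axis and vertical below 0.06 rad and x of test_block in the frame of press_nest between -0.003 and 0.003 m and value of joint click_lever between 0.642 and 0.76 rad and contact force between ball_tip and test_block above 10 N and contact force between the fingers and lever_knob above 1 N and contact force between the fingers and test_block below 0.05 N and velocity of joint click_lever below 0.1 rad/s); the arm keeps its last pose, push and grip.
It fails at once if the lever goes over the tooth to a sixth click (value of joint click_lever above 0.775 rad).
It fails at once if the block is knocked over or dropped off the bed (angle between test_block's own z axis and vertical above 0.6 rad or height (world z) of test_block below 0.01 m).
It fails at once if a bystander is disturbed (distance of any of bench_timer, petri_0, sample_cup, slide_pack_b from where it was at the start of the episode above 0.03 m).
It also fails if it takes over 67 s, if anything falls off the work surface, if the arm or the gripper's body presses on something with over 40 N, if the wrist force passes 120 N, or if a joint passes its speed limit or range.

### The arm

A 6-joint arm with a two-finger parallel gripper is mounted at the origin on a cart in front of the work surface, level with it; the furniture and walls round the work are solid. World frame = base frame: x ahead of the robot, y to its left, z up, the work surface at z = 0. Lengths are in m, angles in rad, forces in N, time in s.
With the tool pointing down it reaches from about 0.35 to 0.775 m from the base axis. Payload 5.5 kg.
Tool frame: the origin (TCP) lies between the finger pads; the fingertips stand 19 mm ahead of it and the grasp point (between the pads) is the TCP; z points along the fingers, y is the line along which they close (so a half turn about z gives the same grasp; the last joint's range is limited). The gripper opens to 85 mm and grips with 20 to 120 N. Pads are 22 mm wide; open, the fingers measure 114 mm over their backs; the gripper's body (76 mm by 85 mm) begins 54 mm behind the grasp point. The pads swing forward as they close: fully open they stand 13 mm farther back than shut.
Start: joints at [1.045, 0.313, 0.046, 1.304, 0, 1.431], TCP at [0.216, 0.533, 0.25] pointing down, gripper open.
Joint ranges: [-2.76, 2.76], [-0.86, 1.69], [-1.03, 1.26], [-2.2, 2.34], [-1.47, 1.5], [-3.14, 3.14]. Speed limits (rad/s): [2.57, 2.57, 3.14, 3.14, 3.14, 3.14].

### API

Orientations are given as a unit quaternion [w, x, y, z].
In Python, from workcell import env gives the robot as it stands.
- The arm moves only by the tool carry_out, never from a script. Its argument "increments" is a list that holds one entry, the list of rows, each a list of 6 numbers: the shift along the tool's x, y, z each as a share of 50 cm, from -1 to 1, then the turn, a rotation vector about the tool's x, y, z each as a share of 2 pi rad, from -1 to 1. In form: [[[x, y, z, ax, ay, az], ...]]. A call has 1 to 5 rows; each row is the pose to reach, as a shift and turn from the pose commanded when the call began, along the tool's axes at that moment, turning the shorter way round; what a row does not reach only later rows make up. A row lasts 1/8 s, in which the tool goes at most 62.5 mm and 10.7 degrees, less where a joint would pass 70% of its speed; a pose out of reach is approached as far as the arm can. A call with a number of a shift or a turn outside -1 to 1 is refused whole. A call with a gripper value outside its range is refused whole. "jaw" is the closure, from 0 (fully open) to 1 (shut), set as the call begins (left out, the last holds). The fingers move at their own pace and stop on an object; "squeeze" is the grip in N (left out, the last holds). Time passes only in rows, so rows that repeat a pose let the fingers close. It gives the time, the measured TCP pose, the force, the opening and the grip force at its end, in the units of the state.
- env.get_state(): the state, without advancing time (a new reading comes with each control period).
- env.read_camera(name): name is "side" or "top" or "wrist"; returns a dict with "frame" (384x512x3 uint8, blue, green, red), "z_map" (384x512 float32, m along the optical axis (not along the pixel's ray), 0 where there is no reading), "intrinsics" (3x3 intrinsics, pixels), "R" (3x3) and "t" (3): a world point X has camera coordinates R X + t; the wrist camera has in their place "T_tool_cam" (4x4, takes a point from camera to tool coordinates, whose origin is the TCP and whose axes are the flange's). Camera axes: x right, y down, z forward; pixel columns grow to the right and rows downward; lengths in m; the calibration is good to about 2 mm. A picture is of the moment at which its call begins: read the wrist's pose just before it.
- env.hand_in(): hands the job in; it is judged then, once.
Trained networks look in the newest picture that a camera, given by its name, has taken for a name from the list of things; names that differ only in an ending like _2 or _b are one class to them, and where a whole thing is asked for, a point or a joint stands for the part that bears it (a point fixed in the world has none). Each returns a list of dicts, best first, with "score" (0 to 1); they miss things now and then, are a little off and sometimes report something else, mostly with a low value. They report only what shows in the picture. A call takes as long as a camera call. They do not tell look-alikes from the thing itself.
- env.find_in(camera, name): "position" ([x, y, z] in m, in world coordinates, good to about 4 mm: the middle of the surface that is visible of it).
The state is a dict: "clock": time; "joint_pos": joint angles; "qvel": joint speeds; "tau": joint torques, N m; "tcp_pos": TCP position; "orientation": TCP orientation; "wrist_force": force on the tool from outside, world axes, zero at the start; "ft_torque": the same for the moment, N m; "finger_gap": finger opening in m; "grip_force": force on a finger pad.
Only numpy, scipy, OpenCV 4.12 (cv2) and the standard library are available. Lean on these libraries where they do the work, as an engineer would, in place of code of your own. Each camera call takes 0.05 s, during which the arm holds its last target. There are 200 camera calls.

## Working session

There is one attempt and no reset: what is moved stays moved. The work goes in short steps, Python scripts to look and compute and a tool call to move; the robot and the scene stay as the last step left them, time stands still between calls to the robot, and variables do not carry over. Pictures are saved under pics/ and viewed, at most 10 in all, crops included, and the job is handed in when it is done.

Besides the shell and the picture viewer there is one more tool, called after "Call:" as a command line: name --argument value ..., lists and objects as JSON in quotes. carry_out: Moves the arm, as the interface text tells. Its arguments: {"type":"object","properties":{"increments":{"type":"array","items":{"type":"array","items":{"type":"array","items":{"type":"number","minimum":-1,"maximum":1}}}},"jaw":{"type":"number"},"squeeze":{"type":"number"}},"required":["increments"]}

```bash
mkdir -p pics && ls && cat > h.py <<'E'
import numpy as np, cv2
from workcell import env
def px2w(c,u,v):
    z=float(np.median(c["z_map"][v-1:v+2,u-1:u+2])); K=c["intrinsics"]
    p=np.linalg.inv(K)@[u,v,1]*z
    return c["R"].T@(p-c["t"])
def w2px(c,X):
    p=c["intrinsics"]@(c["R"]@np.array(X,float)+c["t"]); return p[:2]/p[2]
E
python3 - <<'E'
from h import *
s=env.get_state(); print({k:np.round(v,3).tolist() for k,v in s.items()})
ims=[]
for n in("top","side"):
    c=env.read_camera(n); np.savez(f"{n}.npz",**c)
    cv2.imwrite(f"pics/{n}0.png",c["frame"])
    print(n,np.round(-c["R"].T@c["t"],3))
    for o in("test_block","press","anvil_face","ball_tip","lever_knob","lever_pivot","microscope","bench_timer","petri_0","sample_cup","slide_pack_b"):
        r=env.find_in(n,o)
        print(o,[(np.round(d["position"],3).tolist(),round(d["score"],2),np.round(w2px(c,d["position"])).tolist()) for d in r[:3]])
E
```

```text
pics
{'clock': 0.0, 'joint_pos': [1.045, 0.314, 0.045, 1.304, 0.0, 1.431], 'qvel': [-0.001, -0.0, 0.001, 0.0, 0.001, 0.001], 'tau': [-0.001, -48.063, 29.853, 0.019, -0.0, -0.0], 'tcp_pos': [0.216, 0.532, 0.249], 'orientation': [-0.0, 0.192, 0.981, -0.001], 'wrist_force': [0.645, -0.028, 0.064], 'ft_torque': [-0.01, 0.006, 0.041], 'grip_force': 0.0, 'finger_gap': 0.085}
top [0.337 0.308 1.224]
test_block [([0.71, 0.077, 0.066], 0.63, [336.0, 133.0]), ([0.398, 0.686, 0.075], 0.59, [131.0, 238.0]), ([0.478, 0.001, 0.076], 0.51, [366.0, 208.0])]
press [([0.555, 0.186, 0.037], 0.82, [300.0, 185.0])]
anvil_face [([0.55, 0.186, 0.039], 0.95, [300.0, 187.0])]
ball_tip []
lever_knob [([0.589, -0.038, 0.012], 0.73, [371.0, 176.0]), ([0.553, 0.185, 0.036], 0.19, [301.0, 186.0])]
lever_pivot [([0.553, 0.183, 0.039], 0.58, [301.0, 186.0])]
microscope []
bench_timer [([0.354, 0.213, 0.052], 0.8, [293.0, 252.0])]
petri_0 [([0.591, -0.037, 0.013], 0.64, [371.0, 175.0])]
sample_cup [([0.71, 0.078, 0.068], 0.62, [336.0, 133.0])]
slide_pack_b [([0.754, 0.176, 0.054], 0.59, [303.0, 121.0])]
side [ 0.077 -0.779  0.524]
test_block [([0.481, -0.025, 0.044], 0.72, [281.0, 262.0]), ([0.491, 0.222, 0.06], 0.69, [245.0, 216.0])]
press [([0.555, 0.152, 0.032], 0.75, [276.0, 232.0])]
anvil_face [([0.556, 0.149, 0.033], 0.91, [277.0, 232.0]), ([0.752, 0.163, 0.053], 0.24, [335.0, 213.0])]
ball_tip [([0.555, 0.153, 0.029], 0.65, [276.0, 232.0])]
lever_knob [([0.58, 0.031, 0.109], 0.55, [308.0, 221.0]), ([0.491, 0.224, 0.062], 0.31, [245.0, 215.0])]
lever_pivot [([0.554, 0.15, 0.03], 0.86, [276.0, 232.0])]
microscope []
bench_timer [([0.587, -0.049, 0.015], 0.72, [325.0, 270.0]), ([0.348, 0.199, 0.028], 0.69, [198.0, 237.0])]
petri_0 [([0.587, -0.049, 0.013], 0.57, [325.0, 270.0])]
sample_cup [([0.696, 0.055, 0.046], 0.89, [339.0, 233.0])]
slide_pack_b [([0.755, 0.164, 0.054], 0.51, [336.0, 213.0]), ([0.349, 0.197, 0.03], 0.23, [199.0, 237.0])]
```

```bash
python3 - <<'E'
from h import *
a=cv2.imread("pics/top0.png"); b=cv2.imread("pics/side0.png")
cv2.imwrite("pics/top0c.png",cv2.resize(a[90:290,240:440],(600,600),interpolation=cv2.INTER_CUBIC))
cv2.imwrite("pics/side0c.png",cv2.resize(b[160:310,180:380],(800,600),interpolation=cv2.INTER_CUBIC))
E
```

```text
(no output)
```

View pics/top0.png

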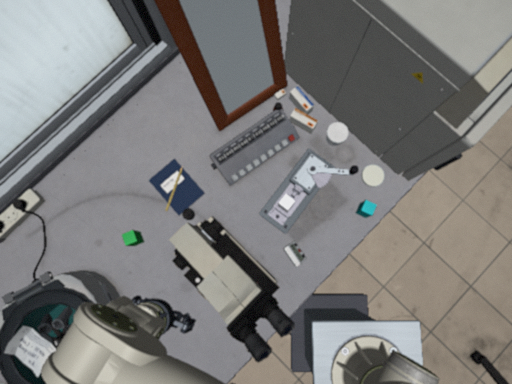

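View pics/top0c.png

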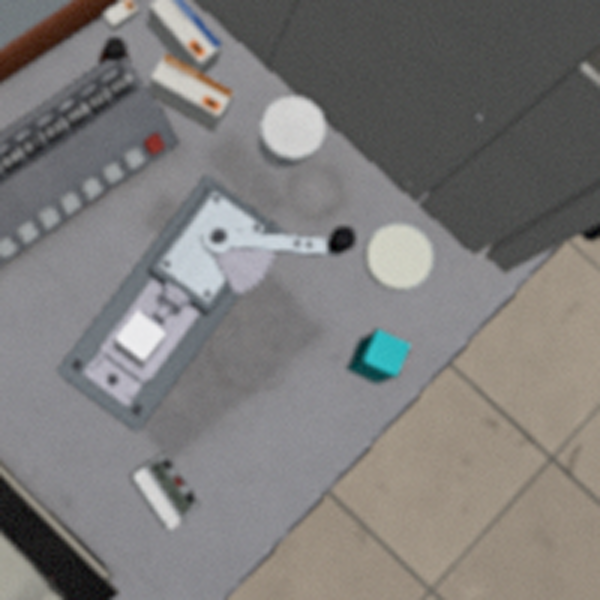

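View pics/side0c.png

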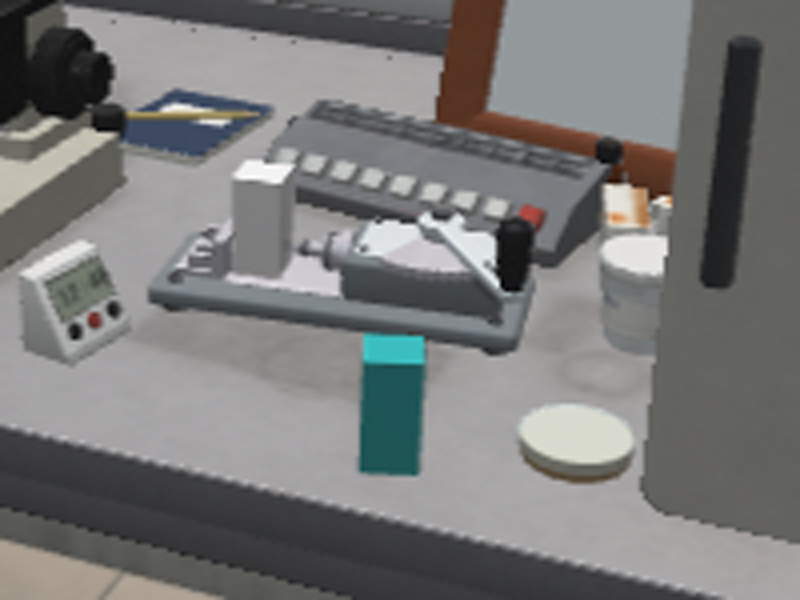

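The top view shows the white block at about (287,202) px, the lever hub at (313,168) and the black knob at (354,169). The press runs diagonally. The turquoise decoy is at (368,208), and the microscope stands between the arm and the press. Next I'll measure with depth.

```bash
cat > m.py <<'E'
from h import *
def cloud(n):
    c=dict(np.load(f"{n}.npz")); z=c["z_map"]; v,u=np.mgrid[:384,:512]
    P=np.linalg.inv(c["intrinsics"])@np.stack([u*z,v*z,z]).reshape(3,-1)
    X=(c["R"].T@(P-c["t"][:,None])).T.reshape(384,512,3); X[z==0]=np.nan
    return c,X
def onplane(c,uv,h):
    uv=np.atleast_2d(uv); d=(c["R"].T@np.linalg.inv(c["intrinsics"])@np.c_[uv,np.ones(len(uv))].T).T
    o=-c["R"].T@c["t"]; return o+d*((h-o[2])/d[:,2])[:,None]
E
python3 - <<'E'
from m import *
c,X=cloud("top"); 
def near(p,r): return np.hypot(X[...,0]-p[0],X[...,1]-p[1])<r
m0=onplane(c,[[287.3,202.3]],.095)[0]; k0=onplane(c,[[354,169.3]],.122)[0]; h0=onplane(c,[[312.7,168.3]],.082)[0]
print("pix guess block,knob,hub",m0.round(3),k0.round(3),h0.round(3))
for nm,p,lo,hi,r in(("block",m0,.08,.11,.05),("knob",k0,.1,.14,.04),("hub",h0,.076,.095,.025),("houstop",h0,.05,.063,.08)):
    m=near(p,r)&(X[...,2]>lo)&(X[...,2]<hi); Q=X[m]
    if len(Q)<3: print(nm,len(Q)); continue
    rc=cv2.minAreaRect(Q[:,:2].astype(np.float32)); print(nm,len(Q),Q.mean(0).round(4),np.round(rc[0],4),np.round(rc[1],4),round(rc[2],1))
# press base outline by colour-free height band
m=near(h0,.25)&(X[...,2]>.012)&(X[...,2]<.13)
n,l=cv2.connectedComponents(m.astype(np.uint8)); L=l[168,313]; Q=X[l==L]
rc=cv2.minAreaRect(Q[Q[:,2]<.06][:,:2].astype(np.float32));print("press",len(Q),np.round(rc[0],4),np.round(rc[1],4),round(rc[2],1))
# subpixel white top: threshold
g=cv2.cvtColor(c["frame"],6)[185:222,268:308]; print(g[8:30,8:32])
for n in("top","side"):
    c,X=cloud(n); m=(X[...,2]>.15)&(X[...,1]<.75)&(X[...,0]<.7); Q=X[m]
    for h in(.15,.25,.35,.42,.5): 
        q=Q[(Q[:,2]>h)&(Q[:,2]<h+.1)]
        if len(q):print(n,h,q[:,:2].min(0).round(2),q[:,:2].max(0).round(2))
E
```

```text
pix guess block,knob,hub [0.495 0.231 0.095] [0.585 0.041 0.122] [0.598 0.153 0.082]
block 158 [0.4979 0.233  0.0949] [0.4981 0.2327] [0.0358 0.0362] 51.5
knob 63 [0.5869 0.0404 0.1182] [0.5883 0.0397] [0.0224 0.0211] 49.6
hub 47 [0.5971 0.1515 0.0803] [0.5954 0.149 ] [0.0367 0.0261] 69.7
houstop 807 [0.5863 0.1607 0.0564] [0.5797 0.1549] [0.0987 0.1287] 51.7
press 2978 [0.5436 0.1911] [0.1121 0.2624] 52.3
[[118 118 116 118 116 115 132 159 175 193 198 179 170 176 171 165 157 168
  175 166 136 112  94 106]
 [116 117 118 118 119 130 151 169 187 219 221 195 170 168 160 137 144 165
  172 160 139 126 116 133]
 [118 120 116 116 124 149 170 187 214 233 233 225 201 171 150 117 113 138
  153 156 160 161 158 162]
 [115 116 115 121 138 163 182 206 229 234 235 233 226 207 176 138 108 102
  132 165 176 177 175 177]
 [117 113 123 136 159 174 195 225 234 234 232 235 234 229 215 185 147 110
  132 168 180 175 180 177]
 [116 117 135 156 173 197 223 233 234 234 234 234 234 235 232 226 199 164
  158 172 178 175 178 180]
 [119 130 148 167 189 223 232 235 233 232 233 233 233 233 236 234 230 206
  180 174 
[... 1185 characters left out ...]
 184 183 178 158
  128 115 116 115 112 115]
 [178 175 164 149 137 151 171 177 170 160 145 143 167 182 186 182 168 133
  117 112 116 111 116 116]
 [173 175 176 172 152 141 147 161 169 172 168 167 179 182 183 172 145 116
  114 116 115 113 113 110]
 [153 147 157 171 176 158 143 139 151 168 174 176 177 180 172 150 125 112
  113 115 114 116 108 109]]
top 0.15 [ 0.02 -0.17] [0.7  0.75]
top 0.25 [ 0.05 -0.17] [0.7  0.59]
top 0.35 [ 0.14 -0.24] [0.7  0.58]
top 0.42 [ 0.14 -0.22] [0.7  0.54]
top 0.5 [ 0.2  -0.16] [0.7  0.55]
side 0.15 [-0.07 -0.27] [0.7  0.75]
side 0.25 [-0.05 -0.28] [0.7  0.58]
side 0.35 [ 0.14 -0.28] [0.7  0.54]
side 0.42 [ 0.14 -0.2 ] [0.7  0.56]
side 0.5 [ 0.16 -0.19] [0.7  0.56]
```

```bash
cat >> h.py <<'E'
from scipy.spatial.transform import Rotation as Ro
YAW=-38.3; PX=np.array([np.cos(np.radians(YAW)),np.sin(np.radians(YAW)),0]); PY=np.array([-PX[1],PX[0],0])
def rows(wps):
    "wps: [x,y,z,angle deg of tool y in world], tool straight down; rows from the measured pose"
    s=env.get_state(); w,x,y,z=s["orientation"]; R0=Ro.from_quat([x,y,z,w]); p0=np.array(s["tcp_pos"])
    ty=R0.as_matrix()[:,1]; print("t",round(s["clock"],2),"tcp",p0.round(4),"yang",np.degrees(np.arctan2(ty[1],ty[0])).round(2),"q",np.round(s["joint_pos"],2),"gap",round(s["finger_gap"],4),"F",np.round(s["wrist_force"],1))
    for a in wps:
        t=np.radians(a[3]); Y=np.array([np.cos(t),np.sin(t),0]); Z=np.array([0,0,-1.]); T=np.c_[np.cross(Y,Z),Y,Z]
        sh=R0.as_matrix().T@(np.array(a[:3])-p0)/.5; rv=(R0.inv()*Ro.from_matrix(T)).as_rotvec()/(2*np.pi)
        print(np.r_[sh,rv].round(4).tolist())
E
python3 -c "
from h import *
rows([[.216,.533,.35,67.8],[.216,.533,.53,67.8],[.38,.40,.53,60],[.496,.235,.53,51.7],[.496,.235,.25,51.7]])"
```

```text
t 1.2 tcp [0.2164 0.5328 0.2503] yang 67.89 q [ 1.05  0.31  0.05  1.3  -0.    1.43] gap 0.0851 F [-0.6  0.6 -0.2]
[0.001, 0.0001, -0.1994, 0.0, 0.0, 0.0003]
[0.0009, 0.0002, -0.5594, 0.0, 0.0, 0.0003]
[-0.4031, -0.1228, -0.5594, 0.0, 0.0, 0.0219]
[-0.7422, -0.3412, -0.5594, 0.0, 0.0, 0.045]
[-0.7422, -0.3413, 0.0006, 0.0, 0.0, 0.045]
```

Call:
carry_out --increments '[[[0,0,-0.12,0,0,0],[0,0,-0.24,0,0,0],[0,0,-0.36,0,0,0],[0,0,-0.48,0,0,0],[0,0,-0.56,0,0,0]]]'

```text
clock: 1.82
tcp_pos: [0.216, 0.532, 0.5337]
orientation: [0.001, 0.192, 0.981, 0.002]
wrist_force: [1.0, 1.4, 1.7]
finger_gap: 0.0851
grip_force: 0.0
```

Call:
carry_out --increments '[[[-0.1,-0.046,0,0,0,0.01],[-0.2,-0.092,0,0,0,0.02],[-0.3,-0.138,0,0,0,0.03],[-0.4,-0.184,0,0,0,0.04],[-0.5,-0.23,0,0,0,0.045]]]'

```text
clock: 2.45
tcp_pos: [0.4057, 0.3307, 0.5305]
orientation: [0.0, 0.329, 0.944, 0.0]
wrist_force: [0.1, 0.7, -0.2]
finger_gap: 0.0852
grip_force: 0.0
```

```bash
python3 -c "
from h import *
rows([[.45,.28,.53,51.7],[.496,.235,.53,51.7],[.496,.235,.26,51.7]])"
```

```text
t 2.45 tcp [0.4057 0.3307 0.5305] yang 51.63 q [0.53 0.34 0.8  2.03 0.   1.2 ] gap 0.0852 F [ 0.1  0.7 -0.2]
[-0.1325, -0.0245, 0.001, 0.0001, 0.0, -0.0002]
[-0.2605, -0.0379, 0.0011, 0.0001, 0.0, -0.0002]
[-0.2604, -0.0383, 0.5411, 0.0001, 0.0, -0.0002]
```

Call:
carry_out --increments '[[[-0.1,-0.015,0,0,0,0],[-0.2,-0.03,0.02,0,0,0],[-0.26,-0.038,0.12,0,0,0],[-0.26,-0.038,0.24,0,0,0],[-0.26,-0.038,0.36,0,0,0]]]'

```text
clock: 3.08
tcp_pos: [0.4952, 0.2359, 0.3485]
orientation: [0.0, 0.329, 0.944, 0.0]
wrist_force: [1.8, 1.1, 0.9]
finger_gap: 0.0854
grip_force: 0.0
```

Call:
carry_out --increments '[[[0,0,0.12,0,0,0],[0,0,0.19,0,0,0],[0,0,0.19,0,0,0]]]'

```text
clock: 3.45
tcp_pos: [0.493, 0.236, 0.2526]
orientation: [-0.003, 0.328, 0.945, -0.002]
wrist_force: [-0.5, 0.1, 0.2]
finger_gap: 0.0856
grip_force: 0.0
```

```bash
python3 - <<'E'
from h import *
s=env.get_state(); c=env.read_camera("wrist"); np.savez("wrist1.npz",**c,p=s["tcp_pos"],q=s["orientation"])
print(np.round(s["tcp_pos"],4),s["orientation"],c["T_tool_cam"].round(3))
cv2.imwrite("pics/w1.png",c["frame"])
for o in("test_block","ball_tip","lever_knob","lever_pivot"): print(o,[(np.round(d["position"],3).tolist(),round(d["score"],2)) for d in env.find_in("wrist",o)[:2]])
E
```

```text
[0.493  0.236  0.2526] [-0.00252805  0.32809968  0.944638   -0.00180385] [[-0.    -0.945 -0.327  0.085]
 [ 1.    -0.001  0.001  0.001]
 [-0.001 -0.327  0.945 -0.122]
 [ 0.     0.     0.     1.   ]]
test_block [([0.493, 0.24, 0.092], 0.81), ([0.479, 0.005, 0.062], 0.69)]
ball_tip [([0.529, 0.207, 0.046], 0.38)]
lever_knob []
lever_pivot [([0.55, 0.195, 0.038], 0.93)]
```

View pics/w1.png

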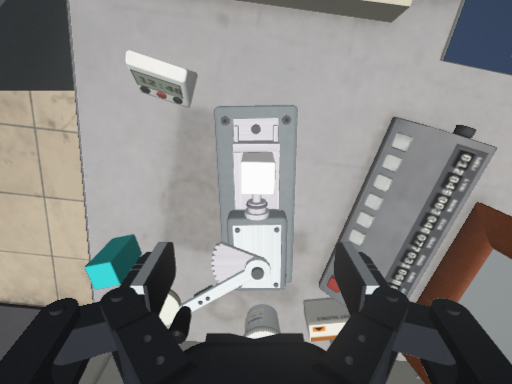

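The wrist view shows the block top at about (258,178) px, the ball and ram at (257,208), the hub at (257,270) and the knob at (180,322), with the press square to the tool. Now I'll refine these from the wrist depth and colour.

```bash
cat >> m.py <<'E'
def wcloud(f):
    c=dict(np.load(f)); w,x,y,z=c["q"]; T=np.eye(4); T[:3,:3]=Ro.from_quat([x,y,z,w]).as_matrix(); T[:3,3]=c["p"]
    M=T@c["T_tool_cam"]; c["R"]=M[:3,:3].T; c["t"]=-c["R"]@M[:3,3]
    z=c["z_map"]; v,u=np.mgrid[:384,:512]; P=np.linalg.inv(c["intrinsics"])@np.stack([u*z,v*z,z]).reshape(3,-1)
    X=(c["R"].T@(P-c["t"][:,None])).T.reshape(384,512,3); X[z==0]=np.nan
    return c,X
def rect(c,mask,h):
    k=max(cv2.findContours(mask.astype(np.uint8),cv2.RETR_EXTERNAL,cv2.CHAIN_APPROX_NONE)[0],key=len)[:,0].astype(float)
    Q=onplane(c,k,h)[:,:2].astype(np.float32); r=cv2.minAreaRect(Q); return np.round(r[0],4),np.round(r[1],4),round(r[2],2)
E
python3 - <<'E'
from m import *
c,X=wcloud("wrist1.npz")
for n,u,v in(("block",258,177),("bed",240,195),("base",222,200),("bench",200,200),("hub",257,270),("anvil",256,147)): print(n,X[v,u].round(4))
g=cv2.cvtColor(c["frame"],6); m=np.zeros((384,512),bool); m[150:205,235:280]=g[150:205,235:280]>215
zt=X[177,258,2]; md=np.zeros_like(m); md[140:215,225:290]=np.abs(X[140:215,225:290,2]-zt)<.006
print("block img",rect(c,m,zt),"depth",rect(c,md,zt))
mb=np.zeros_like(m); mb[95:295,205:305]=(X[95:295,205:305,2]>.007)
print("base",rect(c,mb,.018))
mh=np.zeros_like(m); mh[205:295,222:292]=np.abs(X[205:295,222:292,2]-.056)<.006
print("house",rect(c,mh,.056))
# edges of the base plate: straight line fits at left/right image edges between rows 120..200 and 220..285
for lo,hi in((112,285),):
    L=[(np.nonzero(mb[r])[0].min(),r) for r in range(lo,215)]; Rr=[(np.nonzero(mb[r])[0].max(),r) for r in range(lo,hi)]
    for e in(L,Rr):
        Q=onplane(c,np.array(e,float),.015)[:,:2].astype(np.float32); f=cv2.fitLine(Q,cv2.DIST_HUBER,0,.01,.01).ravel(); print("edge yaw",np.degrees(np.arctan2(f[1],f[0])).round(2),f[2:].round(4), "offset py", (PY[:2]@f[2:]).round(4))
kn=(X[...,2]>.1)&(np.hypot(X[...,0]-.587,X[...,1]-.04)<.03); print("knob",kn.sum(),X[kn].mean(0).round(4) if kn.any() else "")
ct,Xt=cloud("top")
E
```

```text
block [0.4969 0.2382 0.0931]
bed [0.52   0.1899 0.0195]
base [0.5106 0.1656 0.0185]
bench [ 0.4957  0.1335 -0.0019]
hub [0.5941 0.1606 0.0803]
anvil [0.4773 0.251  0.0488]
block img (array([0.4971, 0.2353]), array([0.0465, 0.0586]), 53.25) depth (array([0.4974, 0.2375]), array([0.0354, 0.0368]), 50.8)
base (array([0.5444, 0.1823]), array([0.1324, 0.2826]), 51.59)
house (array([0.5798, 0.1656]), array([0.0853, 0.1252]), 51.88)
edge yaw -37.58 [0.4742 0.1887] offset py 0.442
edge yaw -37.54 [0.5957 0.2244] offset py 0.5453
knob 369 [0.5849 0.0493 0.1131]
```

```bash
cat > w.py <<'E'
from m import *
import sys
def take(f):
    s=env.get_state(); c=env.read_camera("wrist"); np.savez(f,**c,p=s["tcp_pos"],q=s["orientation"]); print(np.round(s["tcp_pos"],4),np.round(s["orientation"],4)); return wcloud(f)
E
python3 - <<'E'
from w import *
for i in range(2):
    c,X=take(f"wrist2{i}.npz")
    z=X[...,2]; w=np.zeros(z.shape,bool); w[100:300,200:320]=1
    md=w&(np.abs(z-.0945)<.008)&(X[...,0]<.55); print("block depth",md.sum(),X[md].mean(0).round(4),rect(c,md,.095))
    mb=w&(z>.008); e=[]
    for k in(0,-1):
        Q=onplane(c,np.array([(np.nonzero(mb[r])[0][k],r) for r in range(115,210)],float),.015)[:,:2].astype(np.float32); f=cv2.fitLine(Q,cv2.DIST_HUBER,0,.01,.01).ravel(); e.append(PY[:2]@f[2:]); print("yaw",np.degrees(np.arctan2(f[1],f[0])).round(2),e[-1].round(4))
    mh=w&(np.abs(z-.056)<.006)&(X[...,0]>.53); print("house",rect(c,mh,.056))
    hb=w&(z>.076)&(X[...,0]>.55); print("hub",hb.sum(),X[hb].mean(0).round(4))
    kn=(z>.1)&(np.hypot(X[...,0]-.587,X[...,1]-.04)<.03); print("knob",kn.sum(),X[kn].mean(0).round(4))
E
```

```text
[0.4963 0.237  0.2576] [0.0016 0.3281 0.9446 0.0012]
block depth 1130 [0.4968 0.2378 0.0936] (array([0.4968, 0.2375]), array([0.0356, 0.0365]), 51.62)
yaw -37.47 0.4419
yaw -37.6 0.5442
house (array([0.5755, 0.16  ]), array([0.099, 0.128]), 52.29)
hub 128 [0.5979 0.1568 0.0804]
knob 374 [0.585  0.0488 0.1137]
[0.4962 0.237  0.2574] [0.0015 0.3281 0.9446 0.0012]
block depth 1132 [0.4968 0.2378 0.0936] (array([0.4968, 0.2379]), array([0.0357, 0.0365]), 51.6)
yaw -37.53 0.4419
yaw -37.41 0.5441
house (array([0.5759, 0.1597]), array([0.099 , 0.1269]), 52.26)
hub 126 [0.5979 0.1567 0.0804]
knob 376 [0.5848 0.049  0.1134]
```

```bash
sed -i 's/YAW=-38.3/YAW=-37.8/' h.py && python3 -c "
from h import *
rows([[.4974,.236,.25,52.2],[.4974,.236,.14,52.2],[.4974,.236,.08,52.2]])"
```

```text
t 3.8 tcp [0.496  0.237  0.2571] yang 51.7 q [ 0.3   0.26 -0.01  1.3   0.    0.97] gap 0.0855 F [-0.3  0.3 -0.2]
[-0.0034, 0.0002, 0.0142, 0.0004, 0.0003, -0.0014]
[-0.003, -0.0004, 0.2342, 0.0004, 0.0003, -0.0014]
[-0.0028, -0.0007, 0.3542, 0.0004, 0.0003, -0.0014]
```

Call:
carry_out --increments '[[[-0.003,-0.0005,0.12,0,0,-0.0014],[-0.003,-0.0005,0.23,0,0,-0.0014],[-0.003,-0.0005,0.3,0,0,-0.0014],[-0.003,-0.0005,0.354,0,0,-0.0014],[-0.003,-0.0005,0.354,0,0,-0.0014]]]'

```text
clock: 4.42
tcp_pos: [0.4948, 0.2352, 0.077]
orientation: [-0.001, 0.324, 0.946, -0.001]
wrist_force: [0.1, 0.4, 0.6]
finger_gap: 0.0851
grip_force: 0.0
```

```bash
python3 - <<'E'
from w import *
c,X=take("w3.npz"); rows([])
cv2.imwrite("pics/w3.png",c["frame"])
E
```

```text
[0.4948 0.2352 0.077 ] [-0.0014  0.3239  0.9461 -0.001 ]
t 4.47 tcp [0.496  0.2355 0.0785] yang 52.2 q [ 0.3   0.38 -0.31  0.89  0.    0.96] gap 0.0854 F [0.7 0.1 1.4]
```

View pics/w3.png

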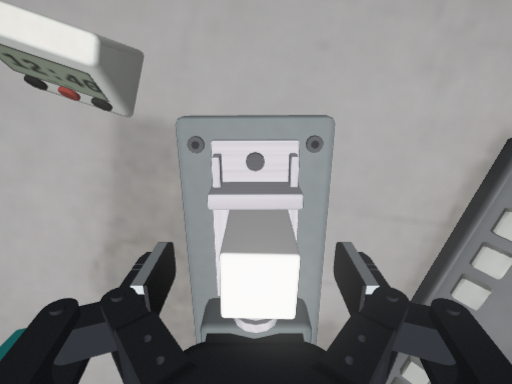

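The block stands centred between the fingers: its top spans about (222–298, 255–315) px and the fingers are clear on both sides. Now I'll close.

Call:
carry_out --increments '[[[0,0,0,0,0,0],[0,0,0,0,0,0],[0,0,0,0,0,0],[0,0,0,0,0,0],[0,0,0,0,0,0]]]' --jaw 1 --squeeze 40

```text
clock: 5.1
tcp_pos: [0.4968, 0.2358, 0.0795]
orientation: [0.001, 0.324, 0.946, 0.001]
wrist_force: [0.2, -0.2, 5.6]
finger_gap: 0.0357
grip_force: 40.1
```

```bash
python3 - <<'E'
from w import *
c,X=take("w4.npz"); rows([])
z=X[...,2]; w=np.zeros(z.shape,bool); w[180:340,180:340]=1
md=w&(np.abs(z-.094)<.006); print("block",md.sum(),X[md].mean(0).round(4),rect(c,md,.095))
ma=np.zeros(z.shape,bool); ma[180:215,200:312]=np.abs(z[180:215,200:312]-.049)<.004; print("anvil",ma.sum(),X[ma].mean(0).round(4),rect(c,ma,.05))
B=X[md].mean(0); A=X[ma].mean(0); print("block-anvil in press x,y",((B-A)@PX).round(4),((B-A)@PY).round(4))
E
```

```text
[0.4968 0.2358 0.0795] [9.000e-04 3.239e-01 9.461e-01 7.000e-04]
t 5.15 tcp [0.4968 0.2358 0.0795] yang 52.2 q [ 0.3   0.37 -0.31  0.89  0.    0.96] gap 0.0355 F [-1.   0.1  5.3]
block 6430 [0.4945 0.2387 0.0938] (array([0.4946, 0.2387]), array([0.0607, 0.0381]), 52.05)
anvil 1920 [0.4777 0.2504 0.0486] (array([0.4777, 0.2502]), array([0.055, 0.015]), 50.69)
block-anvil in press x,y 0.0204 0.0011
```

```bash
python3 - <<'E'
from w import *
c,X=wcloud("w4.npz"); z=X[...,2]; p=c["p"]
for n,h,w in(("block",.094,(180,340,180,340)),("anvil",.049,(180,225,195,315))):
    m=np.zeros(z.shape,bool); a,b,e,f=w; m[a:b,e:f]=np.abs(z[a:b,e:f]-h)<.003
    d=X[m]-p; x=d@PX; y=d@PY
    print(n,"x hist",[(round(v,4)) for v in np.percentile(x,[0.5,2,10,50,90,98,99.5])],"y",[(round(v,4)) for v in np.percentile(y,[.5,2,50,98,99.5])])
# column profile along the image centre line
for v in range(170,345,5): print(v,((X[v,258]-p)@PX).round(4),z[v,258].round(4),end=" | ")
E
```

```text
block x hist [np.float64(-0.0185), np.float64(-0.0181), np.float64(-0.0163), np.float64(-0.0036), np.float64(0.0125), np.float64(0.0161), np.float64(0.0171)] y [np.float64(-0.023), np.float64(-0.0189), np.float64(0.0007), np.float64(0.0206), np.float64(0.0254)]
anvil x hist [np.float64(-0.0295), np.float64(-0.0294), np.float64(-0.0287), np.float64(-0.0243), np.float64(-0.0183), np.float64(-0.0178), np.float64(-0.0176)] y [np.float64(-0.0279), np.float64(-0.0269), np.float64(0.0002), np.float64(0.026), np.float64(0.0271)]
170 -0.0349 0.0246 | 175 -0.0317 0.0255 | 180 -0.0294 0.0291 | 185 -0.0292 0.0383 | 190 -0.0293 0.0476 | 195 -0.0269 0.0496 | 200 -0.0239 0.0498 | 205 -0.0204 0.0491 | 210 -0.0178 0.0506 | 215 -0.018 0.0579 | 220 -0.018 0.0643 | 225 -0.018 0.0702 | 230 -0.0179 0.0754 | 235 -0.0175 0.0799 | 240 -0.0177 0.0849 | 245 -0.0183 0.0904 | 250 -0.0178 0.0938 | 255 -0.0155 0.0942 | 260 -0.0129 0.0943 | 265 -0.0101 0.094 | 270 -0.0071 0.0935 | 275 -0.0039 0.0929 | 280 -0.0007 0.0924 | 285 0.0004 0.0944 | 290 0.0035 0.0941 | 295 0.0059 0.0947 | 300 0.0093 0.0941 | 305 0.0123 0.0941 | 310 0.0153 0.094 | 315 0.0594 0.0512 | 320 0.0604 0.0546 | 325 0.0646 0.0547 | 330 0.071 0.0527 | 335 0.0741 0.054 | 340 -0.0108 0.1346 |
```

Call:
carry_out --increments '[[[-0.003,0,-0.02,0,0,0],[-0.006,0,-0.1,0,0,0],[-0.006,0,-0.1,0,0,-0.025],[-0.006,0,-0.1,0,0,-0.05],[-0.006,0,-0.1,0,0,-0.075]]]'

```text
clock: 5.78
tcp_pos: [0.4983, 0.2336, 0.1287]
orientation: [-0.0, 0.092, 0.996, -0.0]
wrist_force: [-0.6, 0.0, -0.8]
finger_gap: 0.0355
grip_force: 40.2
```

Call:
carry_out --increments '[[[0,0,0,0,0,-0.025],[0,0,0,0,0,-0.05],[0,0,0,0,0,-0.075],[0,0,0,0,0,-0.1],[0,0,0,0,0,-0.125]]]'

```text
clock: 6.4
tcp_pos: [0.4983, 0.2336, 0.1285]
orientation: [-0.0, -0.296, 0.955, 0.0]
wrist_force: [0.5, -0.7, -1.6]
finger_gap: 0.0356
grip_force: 40.2
```

Call:
carry_out --increments '[[[0,0,0,0,0,-0.025],[0,0,0,0,0,-0.05],[0,0,0,0,0,-0.05],[0,0,0,0,0,-0.05]]]'

```text
clock: 6.9
tcp_pos: [0.4984, 0.2337, 0.1284]
orientation: [-0.0, -0.439, 0.899, 0.0]
wrist_force: [0.9, -0.8, -1.2]
finger_gap: 0.0357
grip_force: 40.2
```

```bash
python3 - <<'E'
from w import *
rows([[.4992,.234,.090,142.2],[.4992,.234,.0800,142.2]])
E
```

```text
t 6.9 tcp [0.4984 0.2337 0.1284] yang 142.05 q [ 0.29  0.33 -0.23  1.    0.   -0.62] gap 0.0357 F [ 0.9 -0.8 -1.2]
[-0.0016, -0.0009, 0.0768, 0.0, 0.0, -0.0004]
[-0.0016, -0.0009, 0.0968, 0.0, 0.0, -0.0004]
```

Call:
carry_out --increments '[[[-0.001,-0.001,0.05,0,0,0],[-0.001,-0.001,0.08,0,0,0],[-0.001,-0.001,0.092,0,0,0],[-0.001,-0.001,0.096,0,0,0],[-0.001,-0.001,0.098,0,0,0]]]'

```text
clock: 7.52
tcp_pos: [0.4995, 0.2339, 0.0797]
orientation: [0.0, -0.44, 0.898, -0.0]
wrist_force: [0.1, -1.7, -0.9]
finger_gap: 0.0355
grip_force: 40.2
```

```bash
python3 - <<'E'
from w import *
c,X=take("w5.npz"); rows([])
cv2.imwrite("pics/w5.png",c["frame"])
E
```

```text
[0.4995 0.2339 0.0797] [ 4.000e-04 -4.398e-01  8.981e-01 -0.000e+00]
t 7.58 tcp [0.4994 0.2339 0.0797] yang 142.19 q [ 0.29  0.38 -0.3   0.89  0.   -0.62] gap 0.0357 F [-0.4  0.7 -1.2]
```

View pics/w5.png

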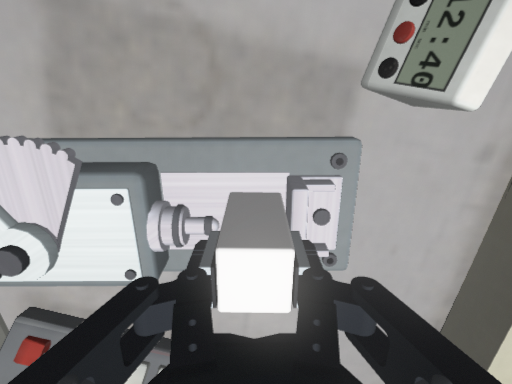

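The block hangs between the anvil (right) and the ball (at about (212,226) px), square to the press and on the ball's line. I'll lower the last millimetre and release.

Call:
carry_out --increments '[[[0,0,0.001,0,0,0],[0,0,0.002,0,0,0],[0,0,0.003,0,0,0],[0,0,0.003,0,0,0]]]'

```text
clock: 8.07
tcp_pos: [0.4995, 0.234, 0.0795]
orientation: [0.001, -0.44, 0.898, -0.0]
wrist_force: [-2.7, -0.2, 8.8]
finger_gap: 0.0353
grip_force: 41.4
```

Call:
carry_out --increments '[[[0,0,0,0,0,0],[0,0,0,0,0,0],[0,0,0,0,0,0],[0,0,0,0,0,0]]]' --jaw 0.3

```text
clock: 8.57
tcp_pos: [0.499, 0.2338, 0.0776]
orientation: [-0.0, -0.44, 0.898, 0.0]
wrist_force: [0.3, -0.2, -0.3]
finger_gap: 0.06
grip_force: 0.0
```

```bash
cat > chk.py <<'E'
from w import *
c,X=take("w6.npz"); rows([])
z=X[...,2]; p=c["p"]
m=(np.abs(z-.094)<.0035)&(np.hypot(X[...,0]-.4995,X[...,1]-.234)<.035)
n,l,st,_=cv2.connectedComponentsWithStats(m.astype(np.uint8)); m=l==1+np.argmax(st[1:,4])
d=X[m]; print(m.sum(),"mean",d.mean(0).round(4),"rect",rect(c,m,.0945),"px range",np.percentile(d@PX,[1,99]).round(4),"py",np.percentile(d@PY,[1,99]).round(4))
a=(np.abs(z-.0495)<.002)&(np.abs((X-[.4958,.2366,0])@PX+.0235)<.009)&(np.abs((X-[.4958,.2366,0])@PY)<.032); d=X[a]; print("anvil",a.sum(),np.percentile(d@PX,[1,99]).round(4),"py",np.percentile(d@PY,[1,99]).round(4))
E
python3 chk.py
```

```text
[0.499  0.2338 0.0776] [-1.000e-04 -4.399e-01  8.980e-01  1.000e-04]
t 8.62 tcp [0.4991 0.2338 0.0777] yang 142.2 q [ 0.29  0.38 -0.3   0.89  0.   -0.62] gap 0.0597 F [0.8 0.8 0.1]
5218 mean [0.4983 0.2339 0.0936] rect (array([0.4983, 0.2339]), array([0.0372, 0.0351]), 51.45) px range [0.2329 0.2678] py [0.4742 0.5094]
anvil 1114 [0.2189 0.2285] py [0.4627 0.5169]
```

Call:
carry_out --increments '[[[0,0,-0.06,0,0,0],[0,0,-0.16,0,0,0],[0.03,-0.06,-0.25,0,0,-0.02],[0.08,-0.16,-0.25,0,0,-0.045],[0.13,-0.26,-0.25,0,0,-0.07]]]'

```text
clock: 9.25
tcp_pos: [0.563, 0.1018, 0.2039]
orientation: [0.001, -0.628, 0.778, -0.001]
wrist_force: [1.2, 0.5, -0.3]
finger_gap: 0.0598
grip_force: 0.0
```

Call:
carry_out --increments '[[[0.045,-0.09,0,0,0,-0.019],[0.0807,-0.0843,0,0,0,-0.019],[0.0807,-0.0843,0,0,0,-0.019],[0.0807,-0.0843,0,0,0,-0.019]]]' --jaw 0

```text
clock: 9.75
tcp_pos: [0.5935, 0.0551, 0.2029]
orientation: [0.0, -0.671, 0.742, 0.0]
wrist_force: [0.0, 0.4, 0.2]
finger_gap: 0.0851
grip_force: 0.0
```

```bash
python3 - <<'E'
from w import *
c,X=take("w7.npz"); rows([[.5863,.0416,.2,174.2],[.5863,.0416,.102,174.2]])
z=X[...,2]
for h in(.1,.115):
    m=(z>h)&(z<.13)&(np.hypot(X[...,0]-.5863,X[...,1]-.0416)<.035); print("knob",m.sum(),X[m].mean(0).round(4) if m.any() else "",rect(c,m,.121) if m.sum()>9 else "")
for r in env.find_in("wrist","lever_knob")[:2]: print(np.round(r["position"],4),r["score"])
cv2.imwrite("pics/w7.png",c["frame"])
E
```

```text
[0.5935 0.0551 0.2029] [ 1.000e-04 -6.708e-01  7.416e-01  3.000e-04]
t 9.8 tcp [0.5936 0.0553 0.2031] yang 174.3 q [-0.04  0.37  0.01  1.21  0.   -1.51] gap 0.0853 F [-0.  -1.3 -0.4]
[0.0288, 0.0119, 0.0061, -0.0, 0.0001, 0.0003]
[0.0288, 0.0119, 0.2021, -0.0, 0.0001, 0.0003]
knob 753 [0.5876 0.04   0.1172] (array([0.5878, 0.0389]), array([0.0258, 0.0223]), 85.57)
knob 603 [0.5875 0.0415 0.1188] (array([0.5872, 0.0409]), array([0.0211, 0.0214]), 37.29)
[0.5878 0.0374 0.1207] 0.72
```

View pics/w7.png

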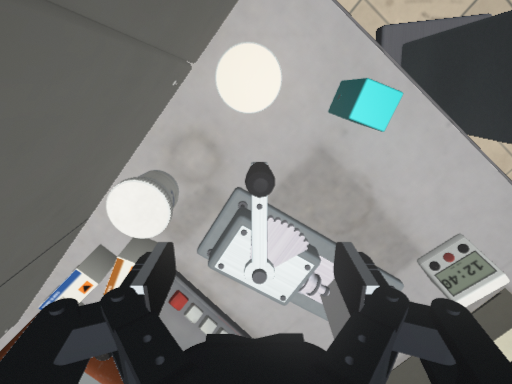

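The knob top is at about (260,178) px, with the lever bar running straight down from it, so the fingers will close tangentially. The knob estimate is (0.587, 0.041), which matches the geometry, so I'll descend.

Call:
carry_out --increments '[[[0.0295,0.0105,0.03,0,0,0],[0.0295,0.0105,0.1,0,0,0],[0.0295,0.0105,0.17,0,0,0],[0.0295,0.0105,0.202,0,0,0],[0.0295,0.0105,0.202,0,0,0]]]'

```text
clock: 10.48
tcp_pos: [0.5867, 0.0407, 0.1011]
orientation: [-0.001, -0.671, 0.741, 0.001]
wrist_force: [0.1, -0.8, 0.3]
finger_gap: 0.0856
grip_force: 0.0
```

Call:
carry_out --increments '[[[0,0,0,0,0,0],[0,0,0,0,0,0],[0,0,0,0,0,0],[0,0,0,0,0,0],[0,0,0,0,0,0]]]' --jaw 1 --squeeze 60

```text
clock: 11.1
tcp_pos: [0.5876, 0.04, 0.1028]
orientation: [0.0, -0.671, 0.742, -0.0]
wrist_force: [-2.6, -0.4, 5.1]
finger_gap: 0.0224
grip_force: 58.4
```

```bash
cat > lev.py <<'E'
from h import *
import sys
P=np.array([.5979,.1559])
if len(sys.argv)>1: P=np.array(eval(sys.argv[1]))
s=env.get_state(); d=np.array(s["tcp_pos"])[:2]-P; a0=YAW-58
print("radius",np.hypot(*d).round(4),"theta",(a0-np.degrees(np.arctan2(d[1],d[0]))).round(2),"grip",round(s["grip_force"],1))
wp=[]
for th in eval(sys.argv[2] if len(sys.argv)>2 else "[]"):
    a=np.radians(a0-th); wp.append([*(P+.115*np.array([np.cos(a),np.sin(a)])),.102,a0-th+270])
rows(wp)
E
python3 lev.py "[.5979,.1559]" "[0,3,6,9,12,16]"
```

```text
radius 0.1164 theta -0.75 grip 58.4
t 11.1 tcp [0.5876 0.04   0.1028] yang 174.24 q [-0.07  0.42 -0.17  0.98  0.   -1.54] gap 0.0224 F [-2.6 -0.4  5.1]
[-0.0027, 0.003, 0.0016, -0.0001, 0.0, 0.0001]
[-0.003, 0.0151, 0.0016, -0.0001, 0.0, 0.0084]
[-0.004, 0.0271, 0.0016, -0.0001, 0.0, 0.0168]
[-0.0056, 0.039, 0.0016, -0.0001, 0.0, 0.0251]
[-0.0078, 0.0508, 0.0016, -0.0001, 0.0, 0.0334]
[-0.0117, 0.0664, 0.0016, -0.0001, 0.0, 0.0445]
```

```bash
python3 lev.py "[.599,.155]" "[2.5,5,7.5,10,12]"
```

```text
radius 0.1156 theta -0.16 grip 58.4
t 11.1 tcp [0.5876 0.04   0.1028] yang 174.24 q [-0.07  0.42 -0.17  0.98  0.   -1.54] gap 0.0224 F [-2.6 -0.4  5.1]
[-0.0014, 0.0107, 0.0016, -0.0001, 0.0, 0.007]
[-0.002, 0.0207, 0.0016, -0.0001, 0.0, 0.014]
[-0.0031, 0.0307, 0.0016, -0.0001, 0.0, 0.0209]
[-0.0047, 0.0406, 0.0016, -0.0001, 0.0, 0.0279]
[-0.0062, 0.0485, 0.0016, -0.0001, 0.0, 0.0334]
```

Call:
carry_out --increments '[[[-0.001,0.0107,0,0,0,0.007],[-0.0015,0.0207,0,0,0,0.014],[-0.0025,0.0307,0,0,0,0.021],[-0.004,0.0406,0,0,0,0.028],[-0.0055,0.0485,0,0,0,0.0335]]]'

```text
clock: 11.72
tcp_pos: [0.5674, 0.0439, 0.103]
orientation: [0.002, -0.588, 0.809, -0.003]
wrist_force: [7.1, -3.7, -3.1]
finger_gap: 0.0224
grip_force: 59.1
```

```bash
python3 lev.py "[.599,.155]" "[12,15,18,21,24]"
```

```text
radius 0.1155 theta 10.06 grip 59.1
t 11.72 tcp [0.5674 0.0439 0.103 ] yang 162.05 q [-0.06  0.38 -0.23  0.95 -0.   -1.32] gap 0.0224 F [ 7.1 -3.7 -3.1]
[-0.0009, 0.0078, 0.0019, -0.0013, 0.0, -0.0004]
[-0.0012, 0.0199, 0.0018, -0.0013, 0.0, 0.0079]
[-0.0021, 0.0319, 0.0017, -0.0013, 0.0001, 0.0162]
[-0.0037, 0.0438, 0.0016, -0.0013, 0.0001, 0.0246]
[-0.0058, 0.0557, 0.0015, -0.0013, 0.0001, 0.0329]
```

Call:
carry_out --increments '[[[-0.0003,0.012,0,0,0,0.0083],[-0.0013,0.024,0,0,0,0.0167],[-0.0028,0.036,0,0,0,0.025],[-0.005,0.0478,0,0,0,0.0333],[-0.005,0.0478,0,0,0,0.0333]]]'

```text
clock: 12.35
tcp_pos: [0.5421, 0.0543, 0.1028]
orientation: [0.0, -0.501, 0.865, -0.001]
wrist_force: [-0.6, -3.7, 5.5]
finger_gap: 0.0222
grip_force: 59.9
```

```bash
python3 lev.py "[.599,.155]"
```

```text
radius 0.1157 theta 23.68 grip 59.9
t 12.35 tcp [0.5421 0.0543 0.1028] yang 150.18 q [-0.05  0.34 -0.29  0.94 -0.   -1.1 ] gap 0.0222 F [-0.6 -3.7  5.5]
```

Call:
carry_out --increments '[[[-0.0003,0.0108,0,0,0,0.0075],[-0.001,0.0216,0,0,0,0.015],[-0.0022,0.032,0,0,0,0.0222],[-0.0022,0.032,0,0,0,0.0222]]]'

```text
clock: 12.85
tcp_pos: [0.5289, 0.0628, 0.1028]
orientation: [0.0, -0.44, 0.898, -0.001]
wrist_force: [-1.6, -4.0, 6.5]
finger_gap: 0.0223
grip_force: 60.0
```

```bash
python3 lev.py "[.599,.155]"
```

```text
radius 0.1158 theta 31.42 grip 60.0
t 12.85 tcp [0.5289 0.0628 0.1028] yang 142.19 q [-0.03  0.32 -0.32  0.93 -0.   -0.94] gap 0.0223 F [-1.6 -4.   6.5]
```

Call:
carry_out --increments '[[[-0.0003,0.0108,0,0,0,0.0075],[-0.001,0.0216,0,0,0,0.015],[-0.0018,0.028,0,0,0,0.0195],[-0.0022,0.032,0,0,0,0.0222],[-0.0022,0.032,0,0,0,0.0222]]]'

```text
clock: 13.48
tcp_pos: [0.5175, 0.0727, 0.1028]
orientation: [0.0, -0.376, 0.927, -0.002]
wrist_force: [0.2, -7.7, 5.1]
finger_gap: 0.0221
grip_force: 59.9
```

```bash
python3 lev.py "[.599,.155]"; python3 - <<'E'
from m import *
for n in("top","side"):
    c=env.read_camera(n); np.savez(f"{n}9.npz",**c)
a=np.load("top9.npz")["frame"][140:230,250:370]; b=np.load("side9.npz")["frame"][180:270,210:330]
cv2.imwrite("pics/end.png",np.vstack([cv2.resize(i,(400,300),interpolation=cv2.INTER_CUBIC) for i in(a,b)]))
E
python3 lev.py "[.599,.155]"
```

```text
radius 0.1158 theta 38.91 grip 59.9
t 13.47 tcp [0.5175 0.0727 0.1028] yang 134.17 q [-0.01  0.31 -0.34  0.92 -0.   -0.78] gap 0.0221 F [ 0.2 -7.7  5.1]
radius 0.1159 theta 38.97 grip 59.9
t 13.57 tcp [0.5174 0.0727 0.1028] yang 134.18 q [-0.01  0.31 -0.34  0.92 -0.   -0.78] gap 0.0222 F [-0.6 -7.8  5.7]
```

View pics/end.png

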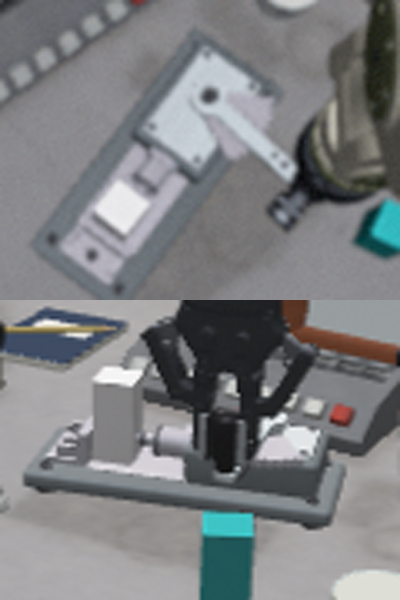

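The top crop shows the bar swung toward the anvil end and the block standing upright on the bed. I'll measure the swing of the bar itself from both top pictures.

```bash
python3 - <<'E'
from m import *
P=np.array([.599,.155])
for n in("top","top9"):
    c,X=cloud(n); d=X[...,:2]-P; r=np.hypot(d[...,0],d[...,1]); a=np.degrees(np.arctan2(d[...,1],d[...,0]))
    b=c["frame"].astype(int); h,s,v=[b[...,i] for i in range(3)]
    for lo,hi in((.066,.081),(.069,.081)):
        m=(X[...,2]>lo)&(X[...,2]<hi)&(r>.045)&(r<.09)&(a<-60)&(a>-175)
        Q=X[m][:,:2].astype(np.float32)
        if len(Q)<4: print(n,len(Q)); continue
        f=cv2.fitLine(Q,cv2.DIST_HUBER,0,.01,.01).ravel(); print(n,m.sum(),"mean ang",a[m].mean().round(2),"line",np.degrees(np.arctan2(f[1],f[0])).round(2),X[m].mean(0).round(4))
c,X=cloud("top9"); m=(np.abs(X[...,2]-.095)<.012)&(np.hypot(X[...,0]-.497,X[...,1]-.234)<.035); print("block",m.sum(),X[m].mean(0).round(4),rect(c,m,.095))
E
```

```text
top 92 mean ang -98.57 line -83.41 [0.5905 0.0906 0.0738]
top 85 mean ang -95.73 line 86.62 [0.5925 0.0883 0.0743]
top9 90 mean ang -133.02 line 43.06 [0.5532 0.106  0.0745]
top9 85 mean ang -133.09 line 45.37 [0.5527 0.1056 0.0749]
block 159 [0.4971 0.2342 0.095 ] (array([0.4972, 0.2341]), array([0.0356, 0.0372]), 50.96)
```

Call:
carry_out --increments '[[[0,0.002,0,0,0,0.0014],[0,0.004,0,0,0,0.0028],[0,0.004,0,0,0,0.0028],[0,0.004,0,0,0,0.0028]]]'

```text
clock: 14.08
tcp_pos: [0.5163, 0.0739, 0.1028]
orientation: [0.0, -0.368, 0.93, -0.002]
wrist_force: [-0.2, -8.5, 3.5]
finger_gap: 0.0221
grip_force: 59.9
```

```bash
python3 lev.py "[.599,.155]"; python3 lev.py "[.5992,.1544]"; python3 lev.py "[.5979,.1559]"
```

```text
radius 0.1158 theta 39.76 grip 59.9
t 14.07 tcp [0.5163 0.0739 0.1028] yang 133.16 q [-0.01  0.3  -0.35  0.92 -0.   -0.76] gap 0.0221 F [-0.2 -8.5  3.5]
radius 0.1156 theta 40.04 grip 59.9
t 14.07 tcp [0.5163 0.0739 0.1028] yang 133.16 q [-0.01  0.3  -0.35  0.92 -0.   -0.76] gap 0.0221 F [-0.2 -8.5  3.5]
radius 0.1157 theta 39.06 grip 59.9
t 14.07 tcp [0.5163 0.0739 0.1028] yang 133.16 q [-0.01  0.3  -0.35  0.92 -0.   -0.76] gap 0.0221 F [-0.2 -8.5  3.5]
```

The straight-line distance from rest gives a swing of 40.0° whatever the pivot estimate, which is five clicks. I'll hand in.

```bash
python3 -c "
from h import *
print(env.hand_in())"
```

```text
the job is handed in; nothing more can be done
None
```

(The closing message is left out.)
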